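# Start the flange nut on the brake-disc coating stand

## Robot

A 6-joint arm with a two-finger parallel gripper is mounted at the origin on the work surface. World frame = base frame: x ahead of the robot, y to its left, z up, the work surface at z = 0. Lengths are in m, angles in rad, forces in N, time in s.
With the tool pointing down it reaches from about 0.325 to 0.775 m from the base axis. Payload 5.5 kg.
Tool frame: the origin (TCP) lies at the very end of the fingers, on their centre line; the grasp point (between the pads) lies 19 mm behind it; z points along the fingers, y is the line along which they close (so a half turn about z gives the same grasp; the last joint's range is limited). The gripper opens to 88 mm and grips with 3 to 60 N. Pads are 20 mm wide; open, the fingers measure 115 mm over their backs; the gripper's body (75 mm by 178 mm) begins 61 mm behind the grasp point.
Start: joints at [1.057, 0.091, 1.231, -0, 1.82, -0.057], TCP at [0.265, 0.538, 0.223] pointing down, gripper open.
Joint ranges: [-2.87, 2.87], [-0.86, 2.18], [0.17, 2.46], [-1.51, 4.65], [0.06, 2.69], [-2.65, 2.65]. Speed limits (rad/s): [2.57, 2.57, 3.01, 3.14, 3.14, 3.14].

## Interface

Orientations are given as a unit quaternion [w, x, y, z].
In Python, from workcell import manip gives the robot as it stands.
- The arm moves only by the tool step_arm, never from a script. Its argument "motion" is text: rows parted by semicolons, each of 7 numbers parted by spaces: the shift along the tool's x, y, z in mm, then the turn, a rotation vector about the tool's x, y, z in degrees, then the gripper's target within -1 to 1 (shut at 1, half-way at 0, fully open at -1). A call has exactly 10 rows; each row shifts and turns the commanded pose from where the row before left it, along the tool's axes as they then stand; what a row does not reach is not made up. A row lasts 1/12 s, in which the tool goes at most 41.7 mm and 7.16 degrees, less where a joint would pass 70% of its speed; a pose out of reach is approached as far as the arm can. A call is refused whole if a number of a shift passes 41.7 or a number of a turn 7.16, either way. A call with a gripper value outside its range is refused whole. The fingers move at their own pace and stop on an object; the grip force is fixed at half the most. Time passes only in rows, so rows that do not move let the fingers close, or fill a call up. It gives the time, the measured TCP pose, the force, the opening and the grip force at its end, in the units of the state.
- manip.read_state(): the state, without advancing time (a new reading comes with each control period).
- manip.capture(name): name is "side" or "top"; returns a dict with "pixels" (480x640x3 uint8, red, green, blue), "fx", "fy", "cx", "cy" (pixels), "dist" ([k1, k2, p1, p2, k3] as OpenCV has them; the pictures are not rectified), "world_from_camera" (4x4, takes a point from camera to world coordinates). Camera axes: x right, y up, looking along -z (the intrinsics and any distortion apply to the point x, -y, -z); pixel columns grow to the right and rows downward; lengths in m; the calibration is good to about 2 mm. A picture is of the moment at which its call begins. There is no depth.
- manip.close_job(): hands the job in; it is judged then, once.
The state is a dict: "t": time; "joint_positions": joint angles; "dq": joint speeds; "effort": joint torques, N m; "tcp_pos": TCP position; "tcp_rot": TCP orientation; "wrist_force": force on the tool from outside, world axes, zero at the start; "torque": the same for the moment, N m; "opening": finger opening in m; "finger_force": force on a finger pad.
Only numpy, scipy, OpenCV 4.12 (cv2) and the standard library are available. Lean on these libraries where they do the work, as an engineer would, in place of code of your own. Each camera call takes 0.05 s, during which the arm holds its last target. There are 200 camera calls.

## Task

Take the steel flange nut off the black mat and set it, flange down, over the brass stud that sticks up through the brake disc on the coating stand. Press lightly and back it off (anticlockwise from above) until the thread drops in, then turn it clockwise about a third of a turn so that it is caught on the thread, and let go. Turn and press gently, never forcing it against a stop, and leave the other things where they are.

Things in the scene. Friction and masses are not known exactly. Their poses are not given: they have to be found in the camera images.
- nut_mid (a point): Centre of the loose steel flange nut, on its axis, half-way up (17 mm above its underside); z up, x square to a pair of flats (other flats every 60 degrees). Hexagon 46 mm across flats, 53 across corners, 34 mm tall; the lowest 5 mm is a round flange 60 mm across, so grip the flats 5 to 34 mm above the underside. 0.2 to 0.37 kg. Starts flange down on the mat.
- nut: The same nut; origin at the centre of its underside. Through bore 34 mm. Just above the underside three thread lugs, 120 degrees apart, reach in to 26 mm diameter (each 5.5 mm wide, 3 mm thick); they ride on the stud's thread.
- stud_top (a point): On the axis of the fixed upright brass stud, 120 mm above the table, level with the flat end faces of its thread. z up. Nut set down at random: its centre rests 16 mm above this point (lugs on flat faces), 18.5 mm above (lugs on stops) or, by luck, already dropped. Dropped in: 7.5 to 10 mm above. Caught after a further quarter turn or more clockwise: below 5.5 mm.
- stud_tip (a point): Top of the stud's smooth pilot, 18.5 mm above the thread's end faces. The pilot is 24.4 mm in diameter, coned to 15 mm over its top 7 mm; it centres the nut.
- thread_mid (a point): On the stud's axis amid the thread: 31.4 mm diameter, right-handed, three blunt starts. Anticlockwise from above each third of a turn has a flat end face (68 degrees), an open mouth (42), then a stop (10) 2.5 mm above the faces. Where the mouths point differs each run and is not in this pose. Once in, clockwise turning lowers the nut 25.5 mm per turn, with 2 mm axial play.
- collar_top (a point): Top of the dark collar (40 mm across) at the foot of the thread, 20.5 mm below the end faces. The nut's flange meets it 0.4 turn or more after the drop; it need not be run down that far. The stops do not yield: backing off ends when the lugs meet them, just after the drop; from the flat faces, clockwise turning meets their other side.
- stand: The whole fixed stand with stud and brake disc. Origin on the table under the stud's axis, z up. Grey base 170 mm across, 16 high; steel disc ring 220 mm across, top 62 mm above the table; red hat 124 mm across, top 92 mm; dark collar, top 99.5 mm. Contact forces of the nut on the stand must stay below 80 N in all (about 25 N a lug, 0.4 N m of turning).
- mat: Fixed black rubber mat 200 x 260 x 4 mm; origin at the centre of its underside, y along its longer side.
- washer: Loose aluminium washer lying on the mat, 48 mm across, 5 mm thick; bystander. Origin at the centre of its underside.
- centre_cap: Loose black wheel centre cap with a red dot lying on the mat, 58 mm across, 16 mm high; bystander. Origin at the centre of its underside.
- dropper: Small amber dropper bottle, 36 mm across, 85 mm tall; bystander. Origin at the centre of its underside.
- cleaner: Blue bottle, 68 mm across, 190 mm tall; bystander. Origin at the centre of its underside.
- wax_tin: Yellow round tin, 84 mm across, 55 mm tall; bystander. Origin at the centre of its underside.
- spanner: Steel spanner, 210 mm long, lying on the table; bystander.
- driver: Screwdriver, 200 mm long, lying on the table; bystander.
There are look-alikes about, which are no part of the job. There is more than one size of the nut; the one meant has the size given above.

How it is judged:
On the way, in this order (a step that is already met when the one before it is completed fails the run):
1. the nut is over the stud's pilot (horizontal distance between nut_mid and stud_top below 0.004 m and z of nut_mid in the frame of stud_top between 0.012 and 0.031 m).
2. the nut has dropped into the mouths of the thread, square and centred (horizontal distance between nut_mid and stud_top below 0.003 m and z of nut_mid in the frame of stud_top below 0.0115 m and angle between the z axis of nut_mid and the z axis of stud_top, either way round below 0.12 rad), for 0.05 s.
At the end, for the whole second after the job is handed in: The nut is caught on the thread of the stud: flange down, centred within 3 mm, square within 0.12 rad, its centre point less than 5.5 mm above the stud's reference point (it rests at 7.5 to 10 mm when it has only dropped into the mouths), at rest and released (horizontal distance between nut_mid and stud_top below 0.003 m and z of nut_mid in the frame of stud_top between -0.006 and 0.0055 m and angle between the z axis of nut_mid and the z axis of stud_top, either way round below 0.12 rad and angle between nut_mid's own z axis and vertical below 0.12 rad and linear speed of nut below 0.01 m/s); the robot touches nothing.
It fails at once if the nut is pressed or forced against the stud or stand with more than 80 N in all (contact force between nut and stand above 80 N).
It fails at once if a bystander (washer, cap, bottle, tin, spanner or screwdriver) is shifted by more than 25 mm (distance of any of washer, centre_cap, dropper, cleaner, wax_tin, spanner, driver from where it was at the start of the episode above 0.025 m).
It also fails if it takes over 67 s, if anything falls off the work surface, if the arm or the gripper's body presses on something with over 40 N, if the wrist force passes 120 N, or if a joint passes its speed limit or range.

## Working session

There is one attempt and no reset: what is moved stays moved. The work goes in short steps, Python scripts to look and compute and a tool call to move; the robot and the scene stay as the last step left them, time stands still between calls to the robot, and variables do not carry over. Pictures are saved under pics/ and viewed, at most 10 in all, crops included, and the job is handed in when it is done.

Besides the shell and the picture viewer there is one more tool, called after "Request:" as a command line: name --argument value ..., lists and objects as JSON in quotes. step_arm: Moves the arm, as the interface text tells. Its arguments: {"type":"object","properties":{"motion":{"type":"string"}},"required":["motion"]}

```bash
mkdir -p pics; cat > h.py <<'E'
import numpy as np, cv2
from workcell import manip
def cap(n,f=None):
    c=manip.capture(n)
    if f: cv2.imwrite(f,cv2.cvtColor(c["pixels"],cv2.COLOR_RGB2BGR))
    return c
def K(c): return np.array([[c["fx"],0,c["cx"]],[0,c["fy"],c["cy"]],[0,0,1.]]),np.array(c["dist"],float)
def onplane(c,uv,z):
    k,d=K(c); p=cv2.undistortPoints(np.array(uv,float).reshape(-1,1,2),k,d)[:,0]
    T=np.array(c["world_from_camera"]); r=np.c_[p[:,0],-p[:,1],-np.ones(len(p))]@T[:3,:3].T
    o=T[:3,3]; return o+r*((z-o[2])/r[:,2])[:,None]
def proj(c,P):
    T=np.linalg.inv(np.array(c["world_from_camera"])); q=np.atleast_2d(P)@T[:3,:3].T+T[:3,3]
    k,d=K(c); return cv2.projectPoints(q*[1,-1,-1],np.zeros(3),np.zeros(3),k,d)[0][:,0]
E
python3 - <<'E'
from h import *
for n in("top","side"):
    c=cap(n,f"pics/{n}0.png"); print(n,c["fx"],c["dist"],np.round(c["world_from_camera"],3).tolist())
print(manip.read_state())
E
```

```text
top 479.48704592450156 [-0.09095498  0.          0.          0.          0.        ] [[0.07, 0.975, -0.209, 0.338], [-0.998, 0.068, -0.014, -0.026], [0.001, 0.21, 0.978, 1.165], [0.0, 0.0, 0.0, 1.0]]
side 467.9111749447256 [0.03091352 0.         0.         0.         0.        ] [[-0.996, 0.028, -0.09, 0.437], [-0.092, -0.507, 0.857, 0.961], [-0.021, 0.861, 0.507, 0.71], [0.0, 0.0, 0.0, 1.0]]
{'t': 0.1, 'joint_positions': array([ 1.05730474e+00,  9.17528034e-02,  1.23175912e+00, -1.19369000e-05,
        1.81976350e+00, -5.66819265e-02]), 'dq': array([-4.75071070e-04, -9.27204702e-04, -2.95775657e-03, -9.93473689e-05,
       -1.04234771e-03, -3.61658264e-04]), 'effort': array([ 2.35269654e-03, -4.47855985e+01, -4.07571280e+01,  7.00725429e-02,
        2.84014572e-02, -8.28485440e-05]), 'tcp_pos': array([0.26452221, 0.53825812, 0.22164194]), 'tcp_rot': array([-2.31080100e-04,  2.26425418e-01,  9.74028142e-01, -8.09053350e-04]), 'wrist_force': array([-0.08162225, -0.09706933, -0.08050924]), 'torque': array([ 0.01006543, -0.03003246,  0.02563763]), 'finger_force': 0.0, 'opening': 0.08798408458200443}
```

View pics/top0.png

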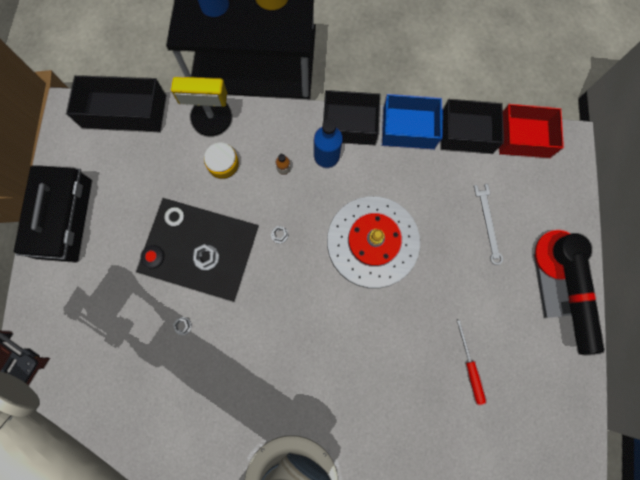

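View pics/side0.png

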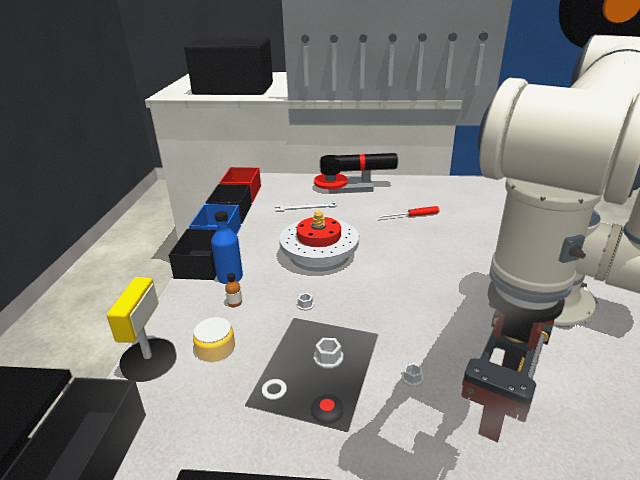

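The target nut is on the mat at top (206,257) and side (328,350). The stud is at top (376,237) and side (319,215). The smaller nuts lying off the mat are look-alikes. I'll enlarge both places.

```bash
python3 - <<'E'
from h import *
t=cv2.imread("pics/top0.png");s=cv2.imread("pics/side0.png")
def cr(i,u,v): return cv2.resize(i[v:v+50,u:u+66],(396,300),interpolation=cv2.INTER_CUBIC)
cv2.imwrite("pics/z.png",np.vstack([np.hstack([cr(t,173,232),cr(s,295,325)]),np.hstack([cr(t,343,212),cr(s,286,200)])]))
E
```

```text
(no output)
```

View pics/z.png

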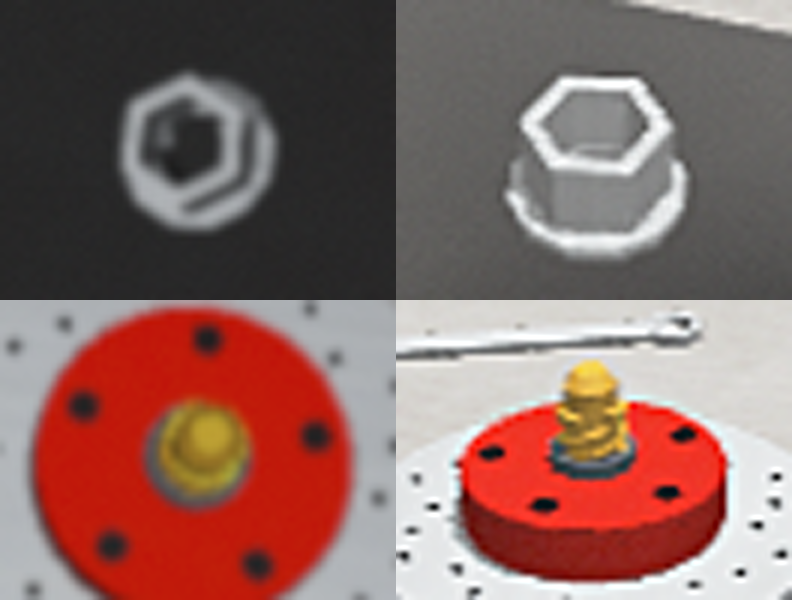

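```bash
cat >> h.py <<'E'
def circ(r,z,n=60,a0=0): a=a0+np.arange(n)*2*np.pi/n; return np.c_[r*np.cos(a),r*np.sin(a),np.full(n,z)]
def sil(c,P,S=8):
    h=cv2.convexHull(proj(c,P).astype(np.float32)); m=cv2.moments(h); return np.array([m['m10']/m['m00'],m['m01']/m['m00']]),cv2.contourArea(h)
def blob(mask,seed):
    cs,_=cv2.findContours(mask.astype(np.uint8),cv2.RETR_EXTERNAL,cv2.CHAIN_APPROX_NONE)
    h=cv2.convexHull(min(cs,key=lambda q:np.linalg.norm(q.mean((0,1))-seed)+ (1e3 if len(q)<20 else 0))); m=cv2.moments(h)
    return np.array([m['m10']/m['m00'],m['m01']/m['m00']]),cv2.contourArea(h)
E
python3 - <<'E'
from h import *
from scipy.optimize import least_squares
C={n:cap(n) for n in("top","side")}
nut=np.r_[circ(.03,.004),circ(.03,.009),circ(.0265,.038)]
hat=np.r_[circ(.062,.062),circ(.062,.092)]
seeds={"nut":{"top":(206,257),"side":(328,350)},"hat":{"top":(376,238),"side":(319,230)}}
for name,M,x0 in(("nut",nut,(.35,.25)),("hat",hat,(.35,-.1))):
    obs={}
    for n,c in C.items():
        p=c["pixels"].astype(int); s=seeds[name][n]
        m=(p.min(2)>95) if name=="nut" else ((p[...,0]>90)&(p[...,1]<60)&(p[...,2]<60))
        w=np.zeros(m.shape,bool); w[s[1]-35:s[1]+35,s[0]-45:s[0]+45]=1
        if name=="nut": w[:]=0; w[s[1]-19:s[1]+19,s[0]-20:s[0]+20]=1
        obs[n]=blob(m&w,s)
    f=lambda x,ns:np.concatenate([sil(C[n],M+[*x,0])[0]-obs[n][0] for n in ns])
    for ns in(["top"],["side"],["top","side"]):
        r=least_squares(f,x0,args=(ns,)); print(name,ns,r.x.round(4),r.fun.round(2),[(round(obs[n][1]),round(sil(C[n],M+[*r.x,0])[1])) for n in ns])
c=C["side"];q=np.array([(560,80),(635,82),(672,126),(630,170),(562,160),(522,122)])
q=(q-[396,0]+.5)/6-.5+[295,325]
P=onplane(c,q,.038)[:,:2];print(P.mean(0),np.degrees(np.arctan2(*(P-P.mean(0)).T[::-1]))%60, np.linalg.norm(P-P.mean(0),axis=1))
c=C["top"];q=np.array([(188,75),(238,100),(236,160),(183,188),(128,165),(130,105)])
q=(q+.5)/6-.5+[173,232]
P=onplane(c,q,.038)[:,:2];print(P.mean(0),np.degrees(np.arctan2(*(P-P.mean(0)).T[::-1]))%60, np.linalg.norm(P-P.mean(0),axis=1))
print(onplane(C["top"],[((210.5)/6-.5+343,(435-300)/6-.5+212)],.1385),onplane(C["side"],[((590-396)/6-.5+286,(368-300)/6-.5+200)],.1385))
E
```

```text
nut ['top'] [0.5047 0.2472] [-0.  0.] [(497, 512)]
nut ['side'] [0.5085 0.238 ] [0. 0.] [(1250, 748)]
nut ['top', 'side'] [0.5065 0.2438] [ 1.47 -0.62  0.74  2.04] [(497, 511), (1250, 757)]
hat ['top'] [ 0.5644 -0.1543] [ 0. -0.] [(2060, 2359)]
hat ['side'] [ 0.5655 -0.1469] [-0. -0.] [(1064, 1225)]
hat ['top', 'side'] [ 0.565  -0.1532] [-0.46 -0.31  0.4  -1.13] [(2060, 2358), (1064, 1213)]
[0.50640797 0.25196969] [5.74412697 1.01344589 0.56185334 1.00941211 1.08078684 3.10438443] [0.02469411 0.02381959 0.02556167 0.02495732 0.02097725 0.02542874]
[0.50887948 0.24724083] [2.45085955 5.48576063 6.3956311  5.80909307 5.43122453 7.83443615] [0.0231658  0.02492048 0.02423174 0.02253835 0.02558354 0.02477155]
[[ 0.56376558 -0.15408706  0.1385    ]] [[ 0.56528068 -0.14810621  0.1385    ]]
```

```bash
cat > fit.py <<'E'
from h import *
from scipy.optimize import least_squares
C={n:cap(n) for n in("top","side")}
nut=np.r_[circ(.03,.004),circ(.03,.009),circ(.0265,.038,6,np.radians(3.5))]
hat=np.r_[circ(.062,.062),circ(.062,.092)]
disc=np.r_[circ(.110,.052),circ(.11,.062)]
def go(name,M,x0,masks,seeds):
    obs={n:blob(masks[n],seeds[n]) for n in C}
    f=lambda x,ns:np.concatenate([sil(C[n],M+[*x,0])[0]-obs[n][0] for n in ns])
    for ns in(["top"],["side"],["top","side"]):
        r=least_squares(f,x0,args=(ns,)); print(name,ns,r.x.round(4),r.fun.round(2),[(round(obs[n][1]),round(sil(C[n],M+[*r.x,0])[1])) for n in ns])
P={n:c["pixels"].astype(int) for n,c in C.items()}
def win(n,s,a,b): w=np.zeros((480,640),bool); w[s[1]-b:s[1]+b,s[0]-a:s[0]+a]=1; return w
s={"top":(206,257),"side":(328,350)}
go("nut",nut,(.5,.25),{"top":(P["top"].min(2)>85)&win("top",s["top"],19,19),"side":(P["side"].min(2)>118)&win("side",s["side"],20,24)},s)
s={"top":(376,238),"side":(319,230)}
go("hat",hat,(.56,-.15),{n:(P[n][...,0]>2*P[n][...,1])&(P[n][...,0]>60)&(P[n][...,0]>2.5*P[n][...,2])&win(n,s[n],45,40) for n in C},s)
E
python3 fit.py
```

```text
nut ['top'] [0.5055 0.2483] [-0. -0.] [(504, 490)]
nut ['side'] [0.5069 0.251 ] [-0. -0.] [(724, 738)]
nut ['top', 'side'] [0.5065 0.2495] [-0.47 -0.43  0.28 -0.51] [(504, 490), (724, 736)]
hat ['top'] [ 0.5648 -0.1547] [-0.  0.] [(2081, 2359)]
hat ['side'] [ 0.5654 -0.1478] [ 0. -0.] [(1065, 1224)]
hat ['top', 'side'] [ 0.5651 -0.1536] [-0.44 -0.18  0.32 -1.05] [(2081, 2358), (1065, 1212)]
```

The hat fit agrees with the top view of the stud tip, near (0.565,−0.152). The nut is at about (0.506,0.249) with its flats facing roughly 33.5°. I'm moving there now.

Request:
step_arm --motion "0 0 10 0 0 6 -1;0 0 10 0 0 6 -1;0 0 10 0 0 6 -1;0 0 10 0 0 6 -1;0 0 10 0 0 6.3 -1;-31 3.5 0 0 0 0 -1;-31 3.5 0 0 0 0 -1;-31 3.5 0 0 0 0 -1;-31 3.5 0 0 0 0 -1;-31 3.5 0 0 0 0 -1"

```text
t: 1.13
tcp_pos: [0.3655, 0.4178, 0.1726]
tcp_rot: [0.0, 0.473, 0.881, 0.0]
wrist_force: [0.3, -0.6, 0.3]
opening: 0.088
finger_force: 0.0
```

Request:
step_arm --motion "-31 3.5 10 0 0 0 -1;-31 3.5 10 0 0 0 -1;-31 3.5 10 0 0 0 -1;-31 3.5 10 0 0 0 -1;-31 3.5 10 0 0 0 -1;-31 3.5 10 0 0 0 -1;-31 3.5 10 0 0 0 -1;0 0 0 0 0 0 -1;0 0 0 0 0 0 -1;0 0 0 0 0 0 -1"

```text
t: 1.97
tcp_pos: [0.5049, 0.2519, 0.1028]
tcp_rot: [-0.0, 0.473, 0.881, 0.0]
wrist_force: [-1.1, 0.2, 0.6]
opening: 0.0877
finger_force: 0.0
```

```bash
cat >> h.py <<'E'
def st():
    s=manip.read_state(); w,x,y,z=s["tcp_rot"]
    yx,yy=2*(x*y-w*z),1-2*(x*x+z*z); zz=(2*(x*z+w*y),2*(y*z-w*x))
    print("t",round(s["t"],2),"tcp",(s["tcp_pos"]*1e3).round(1),"yaw_y",np.degrees(np.arctan2(yy,yx)).round(2),"tilt",np.round(zz,4),"F",s["wrist_force"].round(1),"T",s["torque"].round(2),"open",round(s["opening"]*1e3,1),"ff",round(s["finger_force"],1),"j6",round(s["joint_positions"][5],2))
    return s
E
python3 - <<'E'
from h import *
st()
c=cap("side","pics/s1.png");t=cap("top","pics/t1.png")
a,b=cv2.imread("pics/s1.png"),cv2.imread("pics/t1.png")
f=lambda i,u,v:cv2.resize(i[v:v+100,u:u+100],(400,400),interpolation=cv2.INTER_CUBIC)
cv2.imwrite("pics/c1.png",np.hstack([f(a,278,290),f(b,156,207)]))
E
```

```text
t 1.97 tcp [504.9 251.9 102.8] yaw_y 33.5 tilt [-0.0003  0.0005] F [-1.1  0.2  0.6] T [-0.05  0.09 -0.02] open 87.7 ff 0.0 j6 -0.18
```

View pics/c1.png

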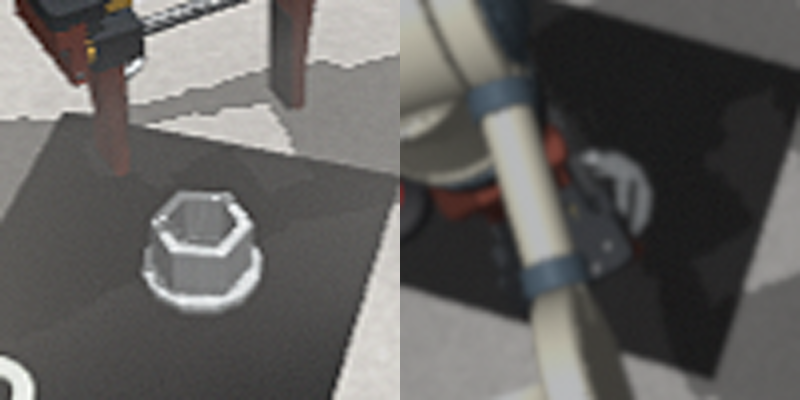

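The fingers straddle the nut in the side view: tips at about (307,333) and (351,316), nut at (329,348). I'll compare the projected TCP with the fingers to calibrate the offset.

```bash
python3 - <<'E'
from h import *
s=manip.read_state();c=cap("side")
y=np.array([.834,.552,0]);p=s["tcp_pos"]
print(proj(c,[p,p+.044*y,p-.044*y,p+.0575*y,p-.0575*y]).round(1))
q=proj(c,np.array([.506,.2495,0])+np.r_[circ(.0265,.038,6,np.radians(3.5)),circ(.03,.009,8)]); print(((q-[278,290]+.5)*4-.5).round().tolist())
E
```

```text
[[328.3 320.5]
 [308.3 327.9]
 [347.5 313.3]
 [302.  330.3]
 [353.3 311.2]]
[[151.0, 218.0], [175.0, 251.0], [228.0, 251.0], [255.0, 219.0], [229.0, 187.0], [178.0, 187.0], [146.0, 257.0], [159.0, 288.0], [199.0, 303.0], [242.0, 293.0], [262.0, 263.0], [247.0, 233.0], [208.0, 220.0], [167.0, 229.0]]
```

Request:
step_arm --motion "-2 -0.8 10 0 0 0 -1;-2 -0.7 10 0 0 0 -1;0 0 15 0 0 0 -1;0 0 15 0 0 0 -1;0 0 15 0 0 0 -1;0 0 10 0 0 0 -1;0 0 8 0 0 0 -1;0 0 6 0 0 0 -1;0 0 0 0 0 0 -1;0 0 0 0 0 0 -1"

```text
t: 2.95
tcp_pos: [0.5061, 0.2475, 0.0137]
tcp_rot: [0.0, 0.473, 0.881, -0.0]
wrist_force: [-0.0, 1.0, -0.5]
opening: 0.0873
finger_force: 0.0
```

Request:
step_arm --motion "0 0 0 0 0 0 0.1;0 0 0 0 0 0 0.3;0 0 0 0 0 0 1;0 0 0 0 0 0 1;0 0 0 0 0 0 1;0 0 0 0 0 0 1;0 0 0 0 0 0 1;0 0 0 0 0 0 1;0 0 0 0 0 0 1;0 0 0 0 0 0 1"

```text
t: 3.78
tcp_pos: [0.5062, 0.2476, 0.0138]
tcp_rot: [0.0, 0.473, 0.881, 0.0]
wrist_force: [1.3, 0.1, -0.5]
opening: 0.0458
finger_force: 29.5
```

```bash
python3 - <<'E'
from h import *
st()
c=cap("side","pics/s2.png")
a=cv2.imread("pics/s2.png")
cv2.imwrite("pics/c2.png",cv2.resize(a[305:380,275:375],(800,600),interpolation=cv2.INTER_CUBIC))
E
```

```text
t 3.78 tcp [506.2 247.6  13.8] yaw_y 33.53 tilt [0.0004 0.0003] F [ 1.3  0.1 -0.5] T [ 0.08 -0.07  0.02] open 45.8 ff 29.5 j6 -0.19
```

View pics/c2.png

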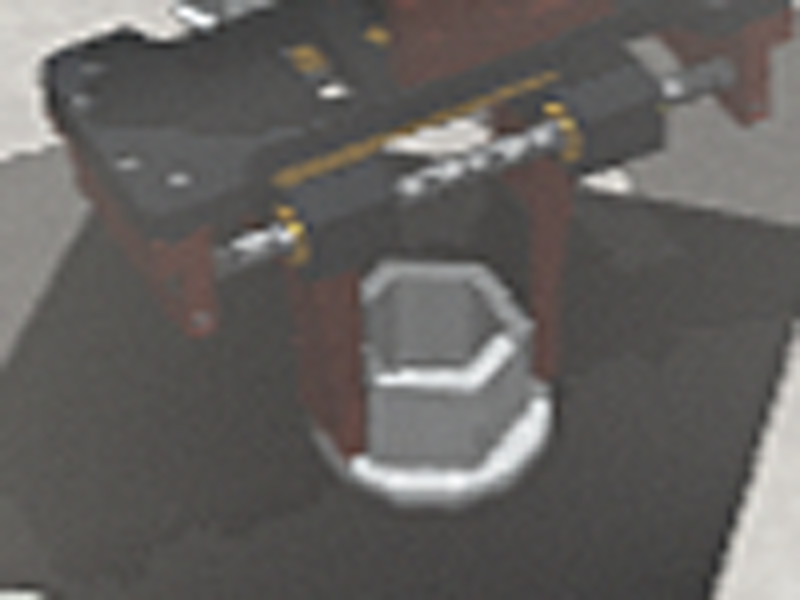

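Gripped across the flats: opening 45.8 mm, fingers above the flange at about (330,353). Lifting and carrying it to the stud.

Request:
step_arm --motion "0 0 -8 0 0 0 1;0 0 -17 0 0 0 1;0 0 -25 0 0 0 1;0 0 -30 0 0 0 1;0 0 -30 0 0 0 1;-5 -2 -25 0 0 0 1;-12 -6 -18 0 0 0 1;-20 -9 -7 0 0 0 1;-25 -12 0 0 0 0 1;-28 -13 0 0 0 0 1"

```text
t: 4.67
tcp_pos: [0.5205, 0.1488, 0.1744]
tcp_rot: [0.0, 0.472, 0.881, 0.0]
wrist_force: [-0.1, 0.6, -3.0]
opening: 0.0463
finger_force: 29.5
```

Request:
step_arm --motion "-28 -13 0 0 0 0 1;-28 -13 0 0 0 0 1;-28 -13 0 0 0 0 1;-28 -13 0 0 0 0 1;-28 -13 0 0 0 0 1;-28 -13 0 0 0 0 1;-28 -13 0 0 0 0 1;-28 -13 0 0 0 0 1;-28 -13 0 0 0 0 1;-25 -13 0 0 0 0 1"

```text
t: 5.5
tcp_pos: [0.5648, -0.1553, 0.173]
tcp_rot: [-0.001, 0.473, 0.881, -0.0]
wrist_force: [0.1, 0.3, -3.2]
opening: 0.0462
finger_force: 29.5
```

Request:
step_arm --motion "0 0 0 0 0 3 1;0 0 0 0 0 6 1;0 0 0 0 0 6 1;0 0 0 0 0 6 1;0 0 0 0 0 6 1;0 0 0 0 0 6 1;0 0 0 0 0 6 1;0 0 0 0 0 6 1;0 0 0 0 0 6 1;0 0 0 0 0 2.5 1"

```text
t: 6.33
tcp_pos: [0.5648, -0.1534, 0.173]
tcp_rot: [-0.001, 0.821, 0.572, -0.001]
wrist_force: [0.0, -0.6, -3.9]
opening: 0.046
finger_force: 29.5
```

```bash
python3 - <<'E'
from h import *
s=st()
c=cap("side","pics/s3.png");t=cap("top","pics/t3.png")
a=cv2.imread("pics/s3.png");b=cv2.imread("pics/t3.png")
p=s["tcp_pos"]
for n,k,o in(("side",c,(274,165)),("top",t,(0,0))):
    print(n,"flange",[np.r_[q.min(0),q.max(0)].round(1).tolist() for q in [proj(k,circ(.03,p[2]-.0098)+[p[0],p[1],0])]],"tip(.565,-.154)",proj(k,[[.565,-.154,.1385],[.565,-.154,.120]]).round(1).tolist())
cv2.imwrite("pics/c3.png",np.hstack([cv2.resize(a[165:255,274:364],(400,400),interpolation=cv2.INTER_CUBIC),cv2.resize(b[190:290,325:425],(400,400),interpolation=cv2.INTER_CUBIC)]))
E
```

```text
t 6.33 tcp [ 564.8 -153.4  173. ] yaw_y -20.29 tilt [-0.0021  0.0006] F [ 0.  -0.6 -3.9] T [-0.09  0.02 -0.04] open 46.0 ff 29.5 j6 0.03
side flange [[306.7, 196.8, 329.3, 206.7]] tip(.565,-.154) [[318.2, 209.8], [318.3, 215.9]]
top flange [[364.9, 217.5, 392.7, 244.9]] tip(.565,-.154) [[377.6, 233.4], [376.5, 235.2]]
```

View pics/c3.png

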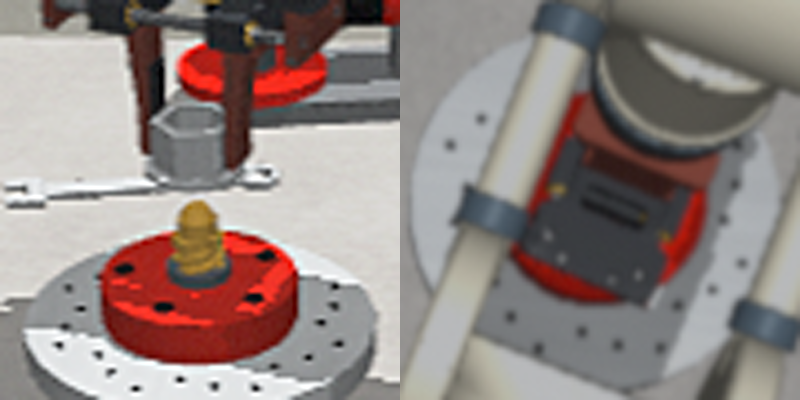

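Side view: the nut, flange centre at about (318,207), hangs above the stud tip at (318.5,210). They line up laterally within about 1 mm, while depth is uncertain by about 3 mm. I'll lower it gently and feel for contact.

Request:
step_arm --motion "0 0 5 0 0 0 1;0 0 5 0 0 0 1;0 0 5 0 0 0 1;0 0 4 0 0 0 1;0 0 3 0 0 0 1;0 0 2 0 0 0 1;0 0 2 0 0 0 1;0 0 2 0 0 0 1;0 0 1 0 0 0 1;0 0 0 0 0 0 1"

```text
t: 7.27
tcp_pos: [0.5654, -0.1535, 0.1444]
tcp_rot: [-0.0, 0.819, 0.574, -0.0]
wrist_force: [0.3, 0.2, -3.2]
opening: 0.0467
finger_force: 29.5
```

```bash
python3 - <<'E'
from h import *
s=st()
c=cap("side","pics/s4.png")
a=cv2.imread("pics/s4.png")
cv2.imwrite("pics/c4.png",cv2.resize(a[175:235,279:359],(800,600),interpolation=cv2.INTER_CUBIC))
p=s["tcp_pos"]
q=proj(c,np.r_[circ(.03,p[2]-.0098,8),circ(.03,p[2]-.0048,8)]+[p[0],p[1],0])
print((((q-[279,175]+.5)*10)-.5).round().tolist())
q=proj(c,np.r_[circ(.062,.092,8)]+[.565,-.154,0]); print((((q-[279,175]+.5)*10)-.5).round().tolist())
q=proj(c,np.r_[circ(.02,.0995,8)]+[.565,-.154,0]); print((((q-[279,175]+.5)*10)-.5).round().tolist())
E
```

```text
t 7.27 tcp [ 565.4 -153.5  144.4] yaw_y -19.97 tilt [-0.0003  0.0001] F [ 0.3  0.2 -3.2] T [-0.07  0.04 -0.04] open 46.7 ff 29.5 j6 0.03
[[284.0, 364.0], [307.0, 401.0], [384.0, 419.0], [467.0, 405.0], [506.0, 369.0], [480.0, 333.0], [406.0, 317.0], [326.0, 329.0], [284.0, 347.0], [307.0, 384.0], [383.0, 402.0], [466.0, 388.0], [506.0, 352.0], [480.0, 316.0], [406.0, 300.0], [325.0, 313.0]]
[[176.0, 499.0], [221.0, 580.0], [377.0, 619.0], [549.0, 589.0], [627.0, 510.0], [571.0, 433.0], [422.0, 400.0], [262.0, 426.0]]
[[327.0, 479.0], [343.0, 504.0], [392.0, 516.0], [447.0, 507.0], [473.0, 482.0], [456.0, 457.0], [407.0, 446.0], [354.0, 455.0]]
```

View pics/c4.png

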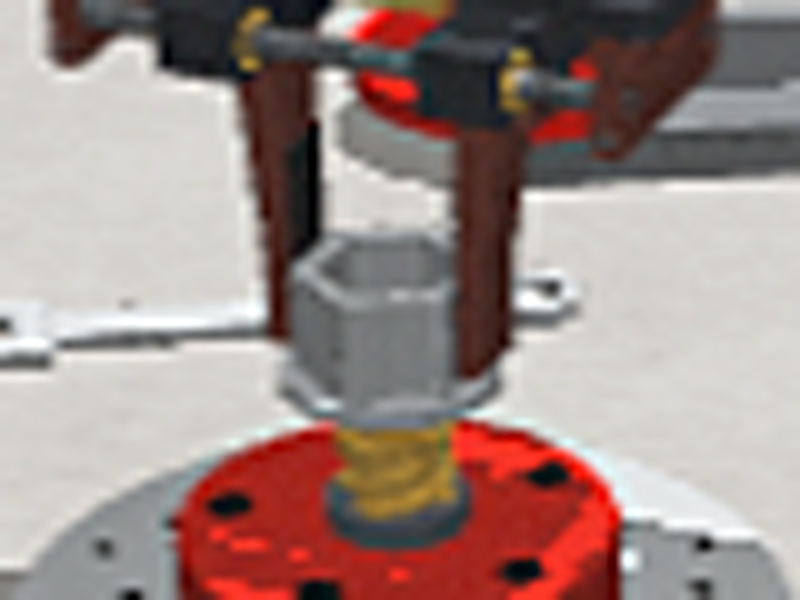

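The flange is centred at about (318,217) and the collar and stud at about (319,225). The nut is roughly 1 mm too far in +x and the depth is consistent. I'll correct that and go down over the pilot.

Request:
step_arm --motion "-0.2 -0.6 0 0 0 0 1;-0.2 -0.5 0 0 0 0 1;0 0 1 0 0 0 1;0 0 1 0 0 0 1;0 0 1 0 0 0 1;0 0 1 0 0 0 1;0 0 1 0 0 0 1;0 0 1 0 0 0 1;0 0 0 0 0 0 1;0 0 0 0 0 0 1"

```text
t: 8.15
tcp_pos: [0.5642, -0.1535, 0.1385]
tcp_rot: [-0.0, 0.819, 0.574, -0.0]
wrist_force: [1.3, 0.9, -2.7]
opening: 0.0462
finger_force: 29.5
```

```bash
python3 -c "
from h import *
st()"
```

```text
t 8.15 tcp [ 564.2 -153.5  138.5] yaw_y -19.97 tilt [-0.0002  0.    ] F [ 1.3  0.9 -2.7] T [-0.06  0.07 -0.02] open 46.2 ff 29.5 j6 0.02
```

Request:
step_arm --motion "0 0 1 0 0 0 1;0 0 1 0 0 0 1;0 0 1 0 0 0 1;0 0 1 0 0 0 1;0 0 1 0 0 0 1;0 0 1 0 0 0 1;0 0 1 0 0 0 1;0 0 0 0 0 0 1;0 0 0 0 0 0 1;0 0 0 0 0 0 1"

```text
t: 8.98
tcp_pos: [0.5643, -0.1535, 0.1317]
tcp_rot: [0.0, 0.819, 0.574, 0.0]
wrist_force: [-0.0, -0.5, -2.8]
opening: 0.0462
finger_force: 29.5
```

```bash
python3 -c "
from h import *
st()"
```

```text
t 8.98 tcp [ 564.3 -153.5  131.7] yaw_y -19.97 tilt [ 0.0001 -0.    ] F [-0.  -0.5 -2.8] T [-0.1   0.07 -0.02] open 46.2 ff 29.5 j6 0.02
```

Request:
step_arm --motion "0 0 0.5 0 0 0 1;0 0 0.5 0 0 0 1;0 0 0.5 0 0 0 1;0 0 0.5 0 0 0 1;0 0 0.5 0 0 0 1;0 0 0.5 0 0 0 1;0 0 0 0 0 0 1;0 0 0 0 0 0 1;0 0 0 0 0 0 1;0 0 0 0 0 0 1"

```text
t: 9.82
tcp_pos: [0.5645, -0.1536, 0.1304]
tcp_rot: [0.001, 0.819, 0.574, 0.001]
wrist_force: [-2.4, 0.4, 6.8]
opening: 0.0465
finger_force: 29.6
```

```bash
python3 -c "
from h import *
st()"
```

```text
t 9.82 tcp [ 564.5 -153.6  130.4] yaw_y -19.97 tilt [ 0.0018 -0.0007] F [-2.4  0.4  6.8] T [ 0.06  0.6  -0.07] open 46.5 ff 29.6 j6 0.02
```

Contact with about 10 N. Backing off in 15° steps while watching force and height.

Request:
step_arm --motion "0 0 0 0 0 -1.5 1;0 0 0 0 0 -1.5 1;0 0 0 0 0 -1.5 1;0 0 0 0 0 -1.5 1;0 0 0 0 0 -1.5 1;0 0 0 0 0 -1.5 1;0 0 0 0 0 -1.5 1;0 0 0 0 0 -1.5 1;0 0 0 0 0 -1.5 1;0 0 0 0 0 -1.5 1"

```text
t: 10.65
tcp_pos: [0.5644, -0.1536, 0.1284]
tcp_rot: [0.0, 0.737, 0.676, 0.0]
wrist_force: [-0.2, -0.3, -2.1]
opening: 0.0465
finger_force: 29.6
```

```bash
python3 -c "
from h import *
st()"
```

```text
t 10.65 tcp [ 564.4 -153.6  128.4] yaw_y -4.91 tilt [ 0.0002 -0.0002] F [-0.2 -0.3 -2.1] T [-0.1   0.07 -0.02] open 46.5 ff 29.6 j6 -0.24
```

It was resting on the stops and has slid off onto the flat faces. Pressing lightly again and backing off further.

Request:
step_arm --motion "0 0 0.5 0 0 0 1;0 0 0.5 0 0 0 1;0 0 0.5 0 0 0 1;0 0 0 0 0 -2 1;0 0 0 0 0 -3 1;0 0 0 0 0 -3 1;0 0 0 0 0 -3 1;0 0 0 0 0 -3 1;0 0 0 0 0 -3 1;0 0 0 0 0 -3 1"

```text
t: 11.48
tcp_pos: [0.5648, -0.1537, 0.1281]
tcp_rot: [0.001, 0.608, 0.794, 0.0]
wrist_force: [-1.3, 0.4, 2.9]
opening: 0.0464
finger_force: 29.6
```

```bash
python3 -c "
from h import *
st()"
```

```text
t 11.48 tcp [ 564.8 -153.7  128.1] yaw_y 15.13 tilt [ 0.0019 -0.0007] F [-1.3  0.4  2.9] T [-0.04  0.03 -0.03] open 46.4 ff 29.6 j6 -0.59
```

Request:
step_arm --motion "0 0 0.3 0 0 -2.5 1;0 0 0 0 0 -2.5 1;0 0 0 0 0 -2.5 1;0 0 0 0 0 -2.5 1;0 0 0 0 0 -2.5 1;0 0 0 0 0 -2.5 1;0 0 0 0 0 -2.5 1;0 0 0 0 0 -2.5 1;0 0 0 0 0 -2.5 1;0 0 0 0 0 -2.5 1"

```text
t: 12.32
tcp_pos: [0.5649, -0.1537, 0.128]
tcp_rot: [0.001, 0.422, 0.907, 0.0]
wrist_force: [0.1, -0.8, 3.6]
opening: 0.0459
finger_force: 29.6
```

```bash
python3 -c "
from h import *
st()"
```

```text
t 12.32 tcp [ 564.9 -153.7  128. ] yaw_y 40.11 tilt [ 0.0025 -0.0008] F [ 0.1 -0.8  3.6] T [ 0.    0.04 -0.09] open 45.9 ff 29.6 j6 -1.02
```

Request:
step_arm --motion "0 0 0 0 0 -1.2 1;0 0 0 0 0 -1.2 1;0 0 0 0 0 -1.2 1;0 0 0 0 0 -1.2 1;0 0 0 0 0 -1.2 1;0 0 0 0 0 -1.2 1;0 0 0 0 0 -1.2 1;0 0 0 0 0 -1.2 1;0 0 0 0 0 -1.2 1;0 0 0 0 0 0 1"

```text
t: 13.15
tcp_pos: [0.5649, -0.1538, 0.128]
tcp_rot: [0.001, 0.335, 0.942, -0.0]
wrist_force: [0.4, -0.8, 5.5]
opening: 0.0465
finger_force: 29.6
```

```bash
python3 -c "
from h import *
st()"
```

```text
t 13.15 tcp [ 564.9 -153.8  128. ] yaw_y 50.86 tilt [ 0.0023 -0.0008] F [ 0.4 -0.8  5.5] T [-0.08 -0.06 -0.09] open 46.5 ff 29.6 j6 -1.21
```

Request:
step_arm --motion "0 0 0 0 0 -1.2 1;0 0 0 0 0 -1.2 1;0 0 0 0 0 -1.2 1;0 0 0 0 0 -1.2 1;0 0 0 0 0 -1.2 1;0 0 0 0 0 -1.2 1;0 0 0 0 0 -1.2 1;0 0 0 0 0 -1.2 1;0 0 0 0 0 0 1;0 0 0 0 0 0 1"

```text
t: 13.98
tcp_pos: [0.5643, -0.1535, 0.1261]
tcp_rot: [-0.0, 0.255, 0.967, 0.0]
wrist_force: [1.5, -2.7, 0.5]
opening: 0.0467
finger_force: 29.5
```

```bash
python3 -c "
from h import *
st()"
```

```text
t 13.98 tcp [ 564.3 -153.5  126.1] yaw_y 60.42 tilt [-0.0003  0.0001] F [ 1.5 -2.7  0.5] T [-0.61 -0.24  0.02] open 46.7 ff 29.5 j6 -1.38
```

The thread has dropped (z fell from 128.0 to 126.1). I'll turn slightly deeper into the mouth and lower.

Request:
step_arm --motion "0 0 0 0 0 -1.5 1;0 0 0 0 0 -1.5 1;0 0 0.5 0 0 -1 1;0 0 0.7 0 0 0 1;0 0 0.7 0 0 0 1;0 0 0.7 0 0 0 1;0 0 0.7 0 0 0 1;0 0 0 0 0 0 1;0 0 0 0 0 0 1;0 0 0 0 0 0 1"

```text
t: 14.82
tcp_pos: [0.5642, -0.1532, 0.1232]
tcp_rot: [-0.0, 0.221, 0.975, 0.0]
wrist_force: [2.5, 0.0, -3.3]
opening: 0.0464
finger_force: 29.5
```

```bash
python3 -c "
from h import *
st()"
```

```text
t 14.82 tcp [ 564.2 -153.2  123.2] yaw_y 64.43 tilt [-0.0003  0.0006] F [ 2.5  0.  -3.3] T [-0.03 -0.53 -0.01] open 46.4 ff 29.5 j6 -1.45
```

Request:
step_arm --motion "0 0 0.5 0 0 0 1;0 0 0.5 0 0 0 1;0 0 0.4 0 0 0 1;0 0 0.4 0 0 0 1;0 0 0.4 0 0 0 1;0 0 0 0 0 0 1;0 0 0 0 0 0 1;0 0 0 0 0 0 1;0 0 0 0 0 0 1;0 0 0 0 0 0 1"

```text
t: 15.65
tcp_pos: [0.5642, -0.1536, 0.1213]
tcp_rot: [-0.0, 0.221, 0.975, -0.0]
wrist_force: [2.6, -1.8, -3.2]
opening: 0.0464
finger_force: 29.5
```

```bash
python3 -c "
from h import *
st()"
```

```text
t 15.65 tcp [ 564.2 -153.6  121.3] yaw_y 64.42 tilt [-0.0001 -0.0001] F [ 2.6 -1.8 -3.2] T [-0.12 -0.46  0.  ] open 46.4 ff 29.5 j6 -1.45
```

Request:
step_arm --motion "-0.4 0.2 0 0 0 0 1;0 0 0.3 0 0 0 1;0 0 0.3 0 0 0 1;0 0 0.3 0 0 0 1;0 0 0.3 0 0 0 1;0 0 0.3 0 0 0 1;0 0 0 0 0 0 1;0 0 0 0 0 0 1;0 0 0 0 0 0 1;0 0 0 0 0 0 1"

```text
t: 16.48
tcp_pos: [0.5646, -0.1535, 0.1207]
tcp_rot: [0.0, 0.221, 0.975, -0.0]
wrist_force: [-2.9, -0.3, 5.1]
opening: 0.0462
finger_force: 29.5
```

```bash
python3 -c "
from h import *
st()"
```

```text
t 16.48 tcp [ 564.6 -153.5  120.7] yaw_y 64.43 tilt [ 0.0003 -0.0002] F [-2.9 -0.3  5.1] T [0.14 0.65 0.05] open 46.2 ff 29.5 j6 -1.45
```

In the mouths on the thread floor, with the nut centre about 8.7 mm above stud_top. I'll relieve the press and turn clockwise along the helix at 0.071 mm/deg.

Request:
step_arm --motion "0 0 -1.3 0 0 0 1;0 0 0.16 0 0 2.5 1;0 0 0.16 0 0 2.5 1;0 0 0.18 0 0 2.5 1;0 0 0.18 0 0 2.5 1;0 0 0.18 0 0 2.5 1;0 0 0.18 0 0 2.5 1;0 0 0.18 0 0 2.5 1;0 0 0.18 0 0 2.5 1;0 0 0.18 0 0 2.5 1"

```text
t: 17.32
tcp_pos: [0.5651, -0.1532, 0.1192]
tcp_rot: [0.0, 0.408, 0.913, 0.0]
wrist_force: [0.3, 0.7, 0.7]
opening: 0.0464
finger_force: 29.5
```

```bash
python3 -c "
from h import *
st()"
```

```text
t 17.32 tcp [ 565.1 -153.2  119.2] yaw_y 41.83 tilt [0.0008 0.0006] F [0.3 0.7 0.7] T [ 0.1  -0.09 -0.  ] open 46.4 ff 29.5 j6 -1.05
```

Request:
step_arm --motion "0 0 -0.3 0 0 2.5 1;0 0 0.18 0 0 2.5 1;0 0 0.18 0 0 2.5 1;0 0 0.18 0 0 2.5 1;0 0 0.18 0 0 2.5 1;0 0 0.18 0 0 2.5 1;0 0 0.18 0 0 2.5 1;0 0 0.18 0 0 2.5 1;0 0 0.18 0 0 2.5 1;0 0 0.18 0 0 2.5 1"

```text
t: 18.15
tcp_pos: [0.5647, -0.1533, 0.1175]
tcp_rot: [-0.0, 0.596, 0.803, 0.0]
wrist_force: [-1.4, -0.1, -0.3]
opening: 0.0461
finger_force: 29.5
```

```bash
python3 -c "
from h import *
st()"
```

```text
t 18.15 tcp [ 564.7 -153.3  117.5] yaw_y 16.81 tilt [-0.0005  0.0006] F [-1.4 -0.1 -0.3] T [ 0.1   0.13 -0.  ] open 46.1 ff 29.5 j6 -0.62
```

Request:
step_arm --motion "0 0 0.1 0 0 2.5 1;0 0 0.17 0 0 2.5 1;0 0 0.18 0 0 2.5 1;0 0 0.18 0 0 2.5 1;0 0 0.18 0 0 2.5 1;0 0 0.18 0 0 2.5 1;0 0 0.18 0 0 2.5 1;0 0 0.18 0 0 2.5 1;0 0 0.18 0 0 2.5 1;0 0 0.18 0 0 2.5 1"

```text
t: 18.98
tcp_pos: [0.5647, -0.1532, 0.1158]
tcp_rot: [-0.0, 0.756, 0.655, 0.0]
wrist_force: [0.0, -0.0, -0.9]
opening: 0.0463
finger_force: 29.5
```

```bash
python3 -c "
from h import *
st()"
```

```text
t 18.98 tcp [ 564.7 -153.2  115.8] yaw_y -8.18 tilt [-0.0004  0.0007] F [ 0.  -0.  -0.9] T [0.08 0.1  0.02] open 46.3 ff 29.5 j6 -0.18
```

Request:
step_arm --motion "0 0 0.2 0 0 3.5 1;0 0 0.25 0 0 3.5 1;0 0 0.25 0 0 3.5 1;0 0 0.25 0 0 3.5 1;0 0 0.25 0 0 3.5 1;0 0 0.25 0 0 3.5 1;0 0 0.25 0 0 3.5 1;0 0 0.25 0 0 3.5 1;0 0 0.25 0 0 3.5 1;0 0 0.25 0 0 3.5 1"

```text
t: 19.82
tcp_pos: [0.5648, -0.1531, 0.1133]
tcp_rot: [-0.0, 0.918, 0.397, 0.0]
wrist_force: [0.2, 1.2, -0.0]
opening: 0.0465
finger_force: 29.5
```

```bash
python3 -c "
from h import *
st()"
```

```text
t 19.82 tcp [ 564.8 -153.1  113.3] yaw_y -43.22 tilt [-0.0002  0.0008] F [ 0.2  1.2 -0. ] T [ 0.11  0.14 -0.  ] open 46.5 ff 29.5 j6 0.43
```

The nut centre is about 1.3 mm above stud_top after 108° clockwise. Releasing and withdrawing.

Request:
step_arm --motion "0 0 0 0 0 0 0;0 0 0 0 0 0 -0.3;0 0 0 0 0 0 -0.6;0 0 0 0 0 0 -1;0 0 0 0 0 0 -1;0 0 0 0 0 0 -1;0 0 0 0 0 0 -1;0 0 0 0 0 0 -1;0 0 0 0 0 0 -1;0 0 0 0 0 0 -1"

```text
t: 20.65
tcp_pos: [0.5647, -0.1535, 0.1141]
tcp_rot: [0.0, 0.917, 0.398, -0.0]
wrist_force: [0.1, 0.9, 0.1]
opening: 0.0875
finger_force: 0.0
```

Request:
step_arm --motion "0 0 -3 0 0 0 -1;0 0 -8 0 0 0 -1;0 0 -12 0 0 0 -1;0 0 -15 0 0 0 -1;0 0 -15 0 0 0 -1;0 0 -15 0 0 0 -1;0 0 -15 0 0 0 -1;0 0 -10 0 0 0 -1;0 0 -5 0 0 0 -1;0 0 0 0 0 0 -1"

```text
t: 21.48
tcp_pos: [0.5653, -0.1537, 0.2143]
tcp_rot: [0.001, 0.917, 0.398, 0.001]
wrist_force: [-0.2, -0.1, -0.4]
opening: 0.0877
finger_force: 0.0
```

```bash
python3 - <<'E'
from h import *
st()
c=cap("side","pics/s5.png")
a=cv2.imread("pics/s5.png")
cv2.imwrite("pics/c5.png",cv2.resize(a[175:265,259:379],(800,600),interpolation=cv2.INTER_CUBIC))
E
```

```text
t 21.48 tcp [ 565.3 -153.7  214.3] yaw_y -43.07 tilt [ 0.0031 -0.001 ] F [-0.2 -0.1 -0.4] T [-0.03  0.06 -0.04] open 87.7 ff 0.0 j6 0.43
```

View pics/c5.png

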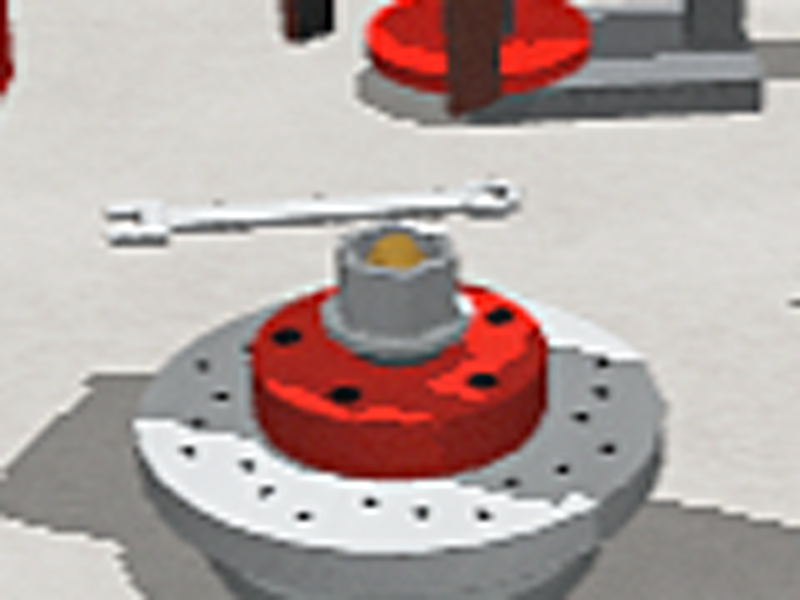

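The nut sits square on the stud at crop (395,290), with the brass tip showing inside its bore. The gripper is clear of it.

```bash
python3 -c "
from workcell import manip
print(manip.close_job())"
```

```text
the job is handed in; nothing more can be done
None
```

The flange nut is on the stud, turned about 108° clockwise after dropping into the thread and then released; its centre is about 1.3 mm above the stud reference by arm readings, and the job was handed in at about 21.5 s with no verdict returned.

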